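# Shut and secure the enamel dry box

## Task

Secure the sprung lid of the green dry box on the jeweller's bench: first slide the yellow safety tab on the lid all the way clear of the red turnbutton, then press the lid down until you feel it sit on its rubber seal, and while it is down turn the turnbutton clockwise all the way to its stop, so that its nose is caught under the steel keeper lip and holds the lid shut. Use feeling rather than force: the rubber seal must not be squashed flat, nor the keeper bent by forcing the nose against its side. Let go of everything at the end, and do not shove aside or tip over the things standing round the box.

Things in the scene. Friction and masses are not known exactly. Their poses are not given: they have to be found in the camera images.
- drybox: Green steel box fixed to the bench, 260 mm (its x, front to back) by 300 mm (y) by 90 mm high. Origin: centre of its underside; x points from the front (keeper side, towards the robot) to the hinge side, y to its left, z up. Its lid is a plate 12 mm thick, 272 mm from hinge to front edge, 304 mm wide, (top face at z = 102 mm at lid angle 0).
- lid_hinge (a point): Middle of the lid's hinge line, at x = +130, y = 0, z = 90 mm of the box; the hinge runs along the box's y. Does not move with the lid.
- keeper (a point): Bench-level point under the steel keeper's lip: box x = -152, y = -20, z = 0 mm. Keeper and black front seal (below the lid's front edge) are one piece, set anew each time within 20 mm: lip underside at z = 121 to 142 mm; lip 31 mm (x) by 60 mm (y), 8 mm thick, open to the lid. The nose slips under with 2 to 3.5 mm to spare when the lid touches the seal; turned higher, it jams.
- lid (a joint): Opening angle of the lid, rad; 0.2 to 0.3 as found (front edge raised). Down, it meets the front seal at an angle between 0 and 0.08 that differs each time. A spring lifts it: at the turnbutton 4 to 10 N bring it down to the seal, then the push rises by about 7 N per mm; let go uncaught, it rises again. Caught under the lip it springs back 2 to 4 mm off the seal: that counts as shut.
- seal (a joint): How far the black rubber seal rail under the lid's front edge is squeezed, m: 0 free, 0.001 to 0.002 under a firm but gentle press (8 to 15 N more than the lid's own spring), 0.0045 and more is squashed flat. Springs back. It tells nothing of the height at which the seal is set.
- keeper_lip (a joint): How far the keeper's lip is bent sideways, along the box's y, m: 0 straight. It stays straight when the nose slips under it. If the lid is not pressed down enough, the nose butts against the lip's side (felt as a stop at about 1.2 rad of turn) and pushing on bends it about 1 mm per 10 N; more than 3 mm is bent for good.
- turnbutton (a joint): Turn of the red turnbutton on the lid, rad, clockwise from above: 0 to 0.05 as found, stop at 1.9 (secured). Pivot square to the lid, 205 mm from the hinge line and 20 mm to the box's right (-y). At 0 the nose points along (+0.32, -0.95) in the box's x, y; at 1.9 along -x, to the keeper. Light friction, stays where left. Blocked at about 0.1 rad while the tab is in.
- button_grip (a point): Centre of the turnbutton's fin top, on the pivot, 46 mm above the lid's top face. The fin: 64 mm long (along the nose direction, centred), 16 mm thick, from 16 to 46 mm above the lid. Under it a bar equally thick (6 to 16 mm above the lid) reaches 42 mm to the tail, 80 mm to the nose, whose last 25 mm are 44 mm wide and go under the lip from about 1.2 rad on.
- tab (a joint): Slide of the yellow safety tab, m: 0 in (blocks the turnbutton's tail), 0.024 fully clear (stop), towards the box's left (+y), away from the turnbutton. The turnbutton is free beyond 0.018. Friction about 2.5 N holds it where it is left.
- tab_nub (a point): Centre of the top of the tab's upright yellow thumb nub: 12 mm (along the slide) by 30 mm, 27 mm high, top 31 mm above the lid's top face. Tab in: 195 mm from the hinge line and 71 mm to the box's left of its middle. About 50 mm are free between it and the fin, but for the tab's 4 mm plate and a tooth 18 mm high by the turnbutton's tail.
- cup: White plastic cup, 72 mm wide, 90 mm high, beside the box; bystander. Origin under its centre, z up.
- flux_jar: Jar with a cap, 68 mm wide, 75 mm high; bystander. Origin under its centre.
- charcoal: Black charcoal block 110 x 60 x 35 mm; bystander. Origin under its centre.
- quench_bowl: Grey bowl, 100 mm wide, 50 mm high; bystander. Origin under its centre.
- palette_knife: Palette knife, 180 mm long, lying in front of the box; bystander.
- chasing_hammer: Hammer, 200 mm long, lying on the bench; bystander.
- salt_tub: White tub, 72 mm wide, 100 mm high; bystander. Origin under its centre.

How it is judged:
By the outcome, as a careful person would: the job done as asked, in the order asked, and still so for the second after the job is handed in, with the robot touching nothing.
It also fails if it takes over 54 s, if anything falls off the work surface, if the arm or the gripper's body presses on something with over 40 N, if the wrist force passes 120 N, or if a joint passes its speed limit or range.

## Robot

A 6-joint arm with a two-finger parallel gripper is mounted at the origin on the work surface. World frame = base frame: x ahead of the robot, y to its left, z up, the work surface at z = 0. Lengths are in m, angles in rad, forces in N, time in s.
With the tool pointing down it reaches from about 0.375 to 0.9 m from the base axis. Payload 3.1 kg.
Tool frame: the origin (TCP) lies midway between the tips of the shut fingers; the grasp point (between the pads) lies 19 mm behind it; z points along the fingers, y is the line along which they close (so a half turn about z gives the same grasp; the last joint's range is limited). The gripper opens to 87 mm and grips with 3 to 60 N. Pads are 19 mm wide; open, the fingers measure 117 mm over their backs; the gripper's body (75 mm by 190 mm) begins 51 mm behind the grasp point.
Start: joints at [-1.476, 0.527, 1.433, -0, 1.181, -0.178], TCP at [0.168, -0.602, 0.223] pointing down, gripper open.
Joint ranges: [-3.08, 3.08], [-0.75, 2.2], [0.22, 2.44], [-1.43, 4.57], [0, 2.65], [-2.85, 2.85]. Speed limits (rad/s): [2.79, 2.79, 3.14, 3.14, 3.14, 3.14].

## Interface

Orientations are given as a rotation vector (axis times angle).
In Python, from bench import arm, imaging, ticket gives the robot as it stands. The module is installed in compiled form; this text tells all that it offers.
- The arm moves only by the tool apply_moves, never from a script. Its argument "moves" is a list of rows, each a list of 7 numbers: the shift along the tool's x, y, z in mm, then the turn, a rotation vector about the tool's x, y, z in degrees, then the closure in counts, from 0 (fully open) to 255 (shut). A call has 1 to 20 rows; each row is the pose to reach, as a shift and turn from the pose commanded when the call began, along the tool's axes at that moment; what a row does not reach only later rows make up. A row lasts 1/10 s, in which the tool goes at most 50 mm and 8.59 degrees, less where a joint would pass 70% of its speed; a pose out of reach is approached as far as the arm can. A call with a gripper value outside its range is refused whole. The fingers move at their own pace and stop on an object; the grip force is fixed at half the most. Time passes only in rows, so rows that repeat a pose let the fingers close. It gives the time, the measured TCP pose, the force, the opening and the grip force at its end, in the units of the state.
- arm.state(): the state, without advancing time (a new reading comes with each control period).
- imaging.snapshot(name): name is "scene" or "top" or "wrist"; returns a dict with "color" (480x640x3 uint8, blue, green, red), "range_z" (480x640 float32, m along the optical axis (not along the pixel's ray), 0 where there is no reading), "fx", "fy", "cx", "cy" (pixels), "k1" (the pictures are not rectified: a ray, as slopes to the right and down, at radius r is drawn at 1 + k1 r^2 times it, then the intrinsics apply), "extrinsics" (4x4, takes a point from camera to world coordinates). Camera axes: x right, y down, z forward; pixel columns grow to the right and rows downward; lengths in m; the calibration is good to about 2 mm. A picture is of the moment at which its call begins.
- ticket.sign_off(): hands the job in; it is judged then, once.
The state is a dict: "t": time; "joint_positions": joint angles; "qd": joint speeds; "joint_efforts": joint torques, N m; "ee_pos": TCP position; "orientation": TCP orientation; "force": force on the tool from outside, world axes, zero at the start; "torque": the same for the moment, N m; "finger_gap": finger opening in m; "gripper_force": force on a finger pad.
Only numpy, scipy, OpenCV 4.12 (cv2) and the standard library are available. Lean on these libraries where they do the work, as an engineer would, in place of code of your own. Each camera call takes 0.05 s, during which the arm holds its last target. There are 200 camera calls.

## Working session

There is one attempt and no reset: what is moved stays moved. The work goes in short steps, Python scripts to look and compute and a tool call to move; the robot and the scene stay as the last step left them, time stands still between calls to the robot, and variables do not carry over. Pictures are saved under pics/ and viewed, at most 10 in all, crops included, and the job is handed in when it is done.

Besides the shell and the picture viewer there is one more tool, called after "Emit:" by a JSON object that holds its "method" and its "body". apply_moves: Moves the arm, as the interface text tells. Its arguments: {"type":"object","properties":{"moves":{"type":"array","items":{"type":"array","items":{"type":"number"}}}},"required":["moves"]}

```bash
mkdir -p pics
cat > h.py <<'E'
import numpy as np, cv2
from bench import arm, imaging, ticket
from scipy.spatial.transform import Rotation as R
def snap(n):
    s=imaging.snapshot(n); return s
def points(s):
    K=np.array([[s['fx'],0,s['cx']],[0,s['fy'],s['cy']],[0,0,1]],float)
    v,u=np.mgrid[0:480,0:640]
    uv=np.stack([u,v],-1).reshape(-1,1,2).astype(float)
    n=cv2.undistortPoints(uv,K,np.array([s['k1'],0,0,0],float)).reshape(480,640,2)
    z=s['range_z']; P=np.dstack([n[...,0]*z,n[...,1]*z,z])
    E=np.array(s['extrinsics']); return P@E[:3,:3].T+E[:3,3]
E
python3 - <<'E'
from h import *
st=arm.state(); print({k:np.round(v,3) for k,v in st.items()})
for n in ('scene','top'):
    s=snap(n); cv2.imwrite(f'pics/{n}0.png',s['color']); np.save(f'{n}.npy',points(s)); print(n,np.round(s['extrinsics'],2).tolist())
E
```

```text
{'t': np.float64(0.0), 'joint_positions': array([-1.477,  0.528,  1.434, -0.   ,  1.181, -0.178]), 'qd': array([-0.002,  0.   ,  0.   ,  0.   , -0.001,  0.   ]), 'joint_efforts': array([ 1.0000e-03, -4.4003e+01, -1.7659e+01,  6.3000e-02,  5.8000e-02,
       -0.0000e+00]), 'ee_pos': array([ 0.168, -0.601,  0.222]), 'orientation': array([-3.11 , -0.427, -0.   ]), 'force': array([-0.746,  0.016, -0.031]), 'torque': array([ 0.007, -0.024,  0.049]), 'gripper_force': np.float64(0.0), 'finger_gap': np.float64(0.087)}
scene [[-0.87, 0.35, -0.34, 1.15], [0.49, 0.66, -0.57, 1.02], [0.02, -0.67, -0.75, 1.42], [0.0, 0.0, 0.0, 1.0]]
top [[-0.02, -1.0, 0.09, 0.39], [-1.0, 0.02, -0.01, 0.03], [0.01, -0.09, -1.0, 1.64], [0.0, 0.0, 0.0, 1.0]]
```

View pics/scene0.png

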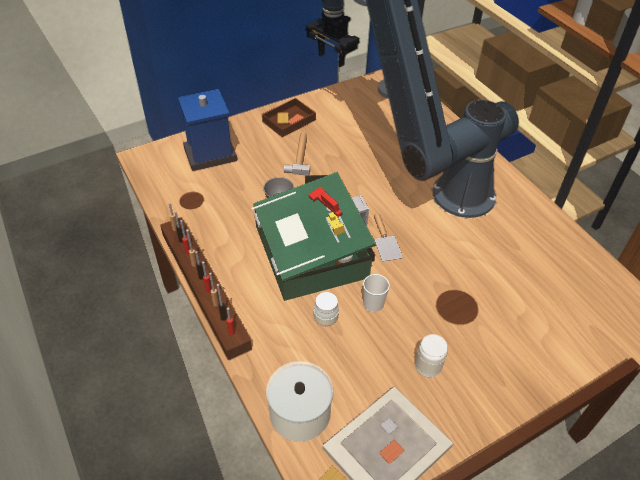

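View pics/top0.png

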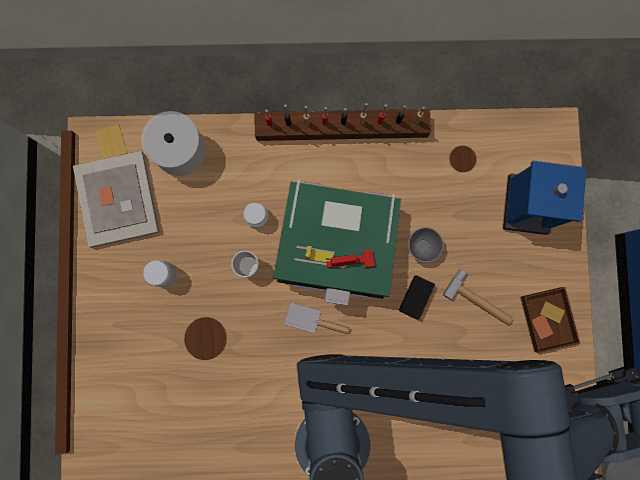

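The top view shows the green lid spanning about (275–400, 182–297), with the red turnbutton at (350,261), the yellow tab at (318,254) and the keeper at (338,296). The scene view confirms the layout: cup to the left, bowl and charcoal to the right.

Run:
```python
from h import *
P=np.load('top.npy'); im=cv2.imread('pics/top0.png'); hsv=cv2.cvtColor(im,cv2.COLOR_BGR2HSV)
H,S,V=hsv[...,0].astype(int),hsv[...,1],hsv[...,2]
roi=np.zeros(H.shape,bool); roi[170:310,260:415]=1
g=roi&(H>55)&(H<95)&(S>80)&(V>40)
p=P[g]; p=p[(p[:,2]>.09)]
for _ in range(4):
    A=np.c_[p[:,:2],np.ones(len(p))]; c=np.linalg.lstsq(A,p[:,2],rcond=None)[0]; r=p[:,2]-A@c; p=p[abs(r)<max(.004,2*r.std())]
n=np.array([-c[0],-c[1],1]);n/=np.linalg.norm(n)
print('n',n,'tilt',np.arccos(n[2]),'yaw from normal',np.degrees(np.arctan2(-n[1],-n[0])),len(p),r.std())
rect=cv2.minAreaRect((p[:,:2]*1000).astype(np.float32)); print('rect',rect)
print(cv2.boxPoints(rect).round(1).tolist())
def rep(m,name):
    q=P[m]; q=q[q[:,2]>.0]; print(name,len(q),q.mean(0).round(4),q.min(0).round(3),q.max(0).round(3))
rep(roi&((H<8)|(H>172))&(S>130)&(V>80),'red'); rep(roi&(H>20)&(H<35)&(S>130)&(V>80),'yel')
hgt=(P@n)-(p@n).mean()
for nm,m in(('red',roi&((H<8)|(H>172))&(S>130)&(V>80)),('yel',roi&(H>20)&(H<35)&(S>130)&(V>80))):
    h=hgt[m]; print(nm,np.percentile(h,[5,25,50,75,95,99]).round(4))
    t=P[m][h>(.04 if nm=='red' else .025)]; print(len(t),t.mean(0),t.min(0),t.max(0))
# keeper
k=P[283:306,318:356].reshape(-1,3); k=k[(k[:,2]>.1)]; print('keeper z',np.percentile(k[:,2],[5,50,95]), k.mean(0))
```

```text
n [ 0.19139393 -0.0346635   0.98090102] tilt 0.1957554022295172 yaw from normal 169.73439425032961 7872 0.002692207065564374
rect ((563.9024047851562, -25.935501098632812), (301.3464660644531, 267.6982421875), 79.67276000976562)
[[405.20001220703125, -150.1999969482422], [668.5999755859375, -198.1999969482422], [722.5999755859375, 98.30000305175781], [459.20001220703125, 146.3000030517578]]
red 414 [ 0.5014 -0.0638  0.1736] [ 0.388 -0.115  0.133] [0.528 0.034 1.641]
yel 267 [0.5161 0.0284 0.1569] [ 0.388 -0.011  0.131] [0.538 0.06  1.641]
red [0.0109 0.0149 0.0189 0.0445 0.0484 0.0516]
151 [ 0.50045696 -0.03463366  0.20597692] [ 0.38790211 -0.06779447  0.1801467 ] [0.51149401 0.03392321 1.6408803 ]
yel [0.0003 0.0028 0.0062 0.0192 0.0337 0.0363]
53 [0.52183866 0.05282868 0.1986535 ] [0.38790211 0.03392321 0.16242668] [0.53848895 0.05944919 1.6408803 ]
keeper z [0.13184909 0.13996016 0.15717914] [ 0.41908635 -0.02125287  0.1480826 ]
```

```bash
cat >> h.py <<'E'
yaw=np.radians(-10.3)
ex=np.array([np.cos(yaw),np.sin(yaw),0]); ey=np.array([-np.sin(yaw),np.cos(yaw),0]); ez=np.array([0,0,1.])
HG=np.array([.6945,-.050,.09])
def lid(a,r,y,h):   # point: r from hinge towards front, y left, h above top face
    f=-np.cos(a)*ex+np.sin(a)*ez; n=np.sin(a)*ex+np.cos(a)*ez
    return HG+r*f+y*ey+(.012+h)*n
def toolR(a,deg):   # tool z = -lid normal, tool y at angle deg (ccw from lid +x)
    x0=np.cos(a)*ex-np.sin(a)*ez; n=np.sin(a)*ex+np.cos(a)*ez
    t=np.radians(deg); y=np.cos(t)*x0+np.sin(t)*ey; z=-n
    return np.c_[np.cross(y,z),y,z]
def row(p,Rt,st=None):
    st=st or arm.state(); R0=R.from_rotvec(st['orientation']).as_matrix()
    return np.r_[R0.T@(p-st['ee_pos'])*1000, R.from_matrix(R0.T@Rt).as_rotvec(degrees=True)].round(1).tolist()
E
python3 - <<'E'
from h import *
a=.197
print(lid(a,.205,-.02,.046),lid(a,.195,.071,.031))
print('above nub',row(lid(a,.195,.071,.110),toolR(a,-90)))
E
```

```text
[ 0.504298   -0.03576202  0.18700246] [0.52732894 0.05254303 0.17033531]
above nub [535.7, -526.2, -24.9, 2.4, -11.1, 25.9]
```

Emit:
{"method": "apply_moves", "body": {"moves": [[40, -40, -60, 0, 0, 0, 167], [80, -80, -60, 0, -2, 4, 167], [115, -115, -60, 0, -3, 8, 167], [150, -150, -60, 1, -4, 10, 167], [185, -185, -60, 1, -5, 12, 167], [220, -220, -60, 1, -6, 14, 167], [255, -255, -60, 2, -7, 16, 167], [290, -288, -60, 2, -8, 18, 167], [325, -321, -60, 2, -9, 20, 167], [360, -355, -60, 2, -10, 22, 167], [395, -390, -60, 2, -11, 24, 167], [430, -424, -55, 2.4, -11, 26, 167], [465, -457, -45, 2.4, -11, 26, 167], [500, -492, -35, 2.4, -11, 26, 167], [535.7, -526.2, -25, 2.4, -11.1, 25.9, 167], [535.7, -526.2, -25, 2.4, -11.1, 25.9, 167], [535.7, -526.2, -25, 2.4, -11.1, 25.9, 167], [535.7, -526.2, -25, 2.4, -11.1, 25.9, 167]]}}

```text
t: 1.9
ee_pos: [0.542, 0.0493, 0.247]
orientation: [-3.1, 0.279, 0.309]
force: [0.4, -0.8, 0.1]
finger_gap: 0.0301
gripper_force: 0.0
```

Run:
```python
from h import *
s=snap('wrist'); cv2.imwrite('pics/w1.png',s['color']); P=points(s); np.save('w1.npy',P)
a=.197;print(row(lid(a,.195,.071,.014),toolR(a,-90)))
hsv=cv2.cvtColor(s['color'],cv2.COLOR_BGR2HSV); H,S,V=[hsv[...,i].astype(int) for i in range(3)]
n=toolR(a,0)[:,2]*-1; o=lid(a,0,0,0)
hg=(P-o)@n; ok=s['range_z']>0
g=ok&(H>55)&(H<95)&(S>80)&(abs(hg)<.02); print('green h',np.percentile(hg[g],[5,50,95]),g.sum())
f=-np.cos(a)*ex+np.sin(a)*ez
for nm,m,lo in(('red',((H<8)|(H>172))&(S>130),.038),('yel',(H>20)&(H<35)&(S>130),.024)):
    m=ok&m&(hg>lo)&(hg<.06); q=P[m]-o
    print(nm,m.sum(),'h',np.median(hg[m]),'r',np.percentile(q@f,[2,50,98]).round(4),'y',np.percentile(q@ey,[2,50,98]).round(4))
    if nm=='red':
        w=np.c_[q@f,q@ey]; print(cv2.minAreaRect((w*1000).astype(np.float32)))
```

```text
[0.4, -1.6, 95.5, 0.2, 0.0, -0.1]
green h [-0.00269519 -0.00154572 -0.00037024] 97572
red 2885 h 0.04423566949583084 r [0.1913 0.2052 0.2192] y [-0.0483 -0.0201  0.0103]
((206.44821166992188, -19.63874053955078), (63.83233642578125, 17.232072830200195), 72.27142333984375)
yel 777 h 0.029199786015370866 r [0.1815 0.1948 0.21  ] y [0.0662 0.0714 0.0765]
```

View pics/w1.png

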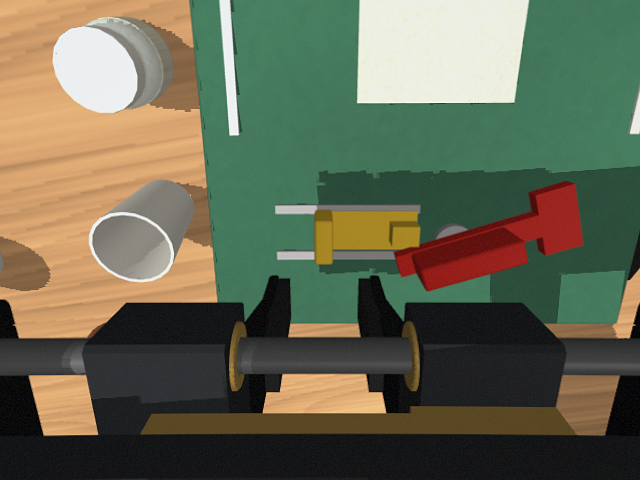

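The wrist view shows the nub at (323,237), the tooth at (405,235) and the fin at about (470,265); all agree with the model to within 2 mm. Descending around the nub.

Emit:
{"method": "apply_moves", "body": {"moves": [[0, -1.5, 30, 0, 0, 0, 167], [0, -1.5, 60, 0, 0, 0, 167], [0, -1.5, 80, 0, 0, 0, 167], [0, -1.5, 95, 0, 0, 0, 167], [0, -1.5, 95, 0, 0, 0, 167]]}}

```text
t: 2.45
ee_pos: [0.5221, 0.0525, 0.1531]
orientation: [-3.098, 0.284, 0.314]
force: [-1.1, 0.1, 0.0]
finger_gap: 0.0305
gripper_force: 0.0
```

Emit:
{"method": "apply_moves", "body": {"moves": [[0, -5, 0, 0, 0, 0, 167], [0, -9, 0, 0, 0, 0, 167], [0, -13, 0, 0, 0, 0, 167], [0, -17, 0, 0, 0, 0, 167], [0, -21, 0, 0, 0, 0, 167], [0, -25, 0, 0, 0, 0, 167], [0, -28, 0, 0, 0, 0, 167], [0, -30, 0, 0, 0, 0, 167], [0, -30, 0, 0, 0, 0, 167]]}}

```text
t: 3.35
ee_pos: [0.5299, 0.0839, 0.1542]
orientation: [-3.098, 0.28, 0.306]
force: [0.2, -0.9, 0.4]
finger_gap: 0.0297
gripper_force: 0.5
```

Emit:
{"method": "apply_moves", "body": {"moves": [[0, -1, 0, 0, 0, 0, 167], [0, -2, 0, 0, 0, 0, 167], [0, -3, 0, 0, 0, 0, 167], [0, -3, 0, 0, 0, 0, 167]]}}

```text
t: 3.75
ee_pos: [0.53, 0.0848, 0.1541]
orientation: [-3.102, 0.28, 0.308]
force: [-1.0, -6.5, 1.3]
finger_gap: 0.0302
gripper_force: 3.2
```

Stop felt. Back off and rise, then go above the fin.

Emit:
{"method": "apply_moves", "body": {"moves": [[0, 6, 0, 0, 0, 0, 167], [0, 10, 0, 0, 0, 0, 167], [0, 10, -20, 0, 0, 0, 167], [0, 10, -50, 0, 0, 0, 110], [0, 10, -80, 0, 0, 0, 90], [0, 10, -90, 0, 0, 0, 90], [0, 10, -90, 0, 0, 0, 90]]}}

```text
t: 4.45
ee_pos: [0.5469, 0.0736, 0.2437]
orientation: [-3.099, 0.281, 0.301]
force: [-0.3, 0.2, 0.1]
finger_gap: 0.0524
gripper_force: 0.0
```

Run:
```python
from h import *
s=snap('wrist'); P=points(s); a=.197
hsv=cv2.cvtColor(s['color'],cv2.COLOR_BGR2HSV); H,S,V=[hsv[...,i].astype(int) for i in range(3)]
n=toolR(a,0)[:,2]*-1; o=lid(a,0,0,0); hg=(P-o)@n; f=-np.cos(a)*ex+np.sin(a)*ez
for nm,m,lo in(('red',((H<8)|(H>172))&(S>130),.038),('yel',(H>20)&(H<35)&(S>130),.024)):
    m=(s['range_z']>0)&m&(hg>lo)&(hg<.06); q=P[m]-o
    print(nm,m.sum(),'r',np.percentile(q@f,[2,50,98]).round(4),'y',np.percentile(q@ey,[2,50,98]).round(4))
    if nm=='red': print(cv2.minAreaRect(np.c_[q@-f,q@ey].astype(np.float32)*1000))
d=arm.state(); print(d['finger_gap'])
print(row(lid(a,.205,-.02,.075),toolR(a,17.5)))
```

```text
red 2988 r [0.1917 0.2052 0.2195] y [-0.0482 -0.0195  0.0103]
((-206.3726043701172, -19.789730072021484), (16.804332733154297, 63.62086486816406), 17.96561050415039)
yel 815 r [0.1817 0.1951 0.21  ] y [0.0894 0.095  0.1001]
0.053720713908875284
[-9.7, 115.0, 29.6, 0.1, 0.1, -107.6]
```

Emit:
{"method": "apply_moves", "body": {"moves": [[0, 20, 0, 0, 0, -8.5, 90], [0, 40, 0, 0, 0, -17, 90], [-2, 60, 0, 0, 0, -25.5, 90], [-4, 80, 5, 0, 0, -34, 90], [-6, 100, 10, 0, 0, -42.5, 90], [-8, 110, 15, 0, 0, -51, 90], [-10, 115, 20, 0, 0, -59.5, 90], [-10, 115, 25, 0, 0, -68, 90], [-10, 115, 28, 0, 0, -76.5, 90], [-10, 115, 28, 0, 0, -85, 90], [-10, 115, 28, 0, 0, -93.5, 90], [-10, 115, 28, 0, 0, -102, 90], [-10, 115, 28, 0, 0, -107.5, 90], [-10, 115, 28, 0, 0, -107.5, 90], [-10, 115, 28, 0, 0, -107.5, 90]]}}

```text
t: 6.0
ee_pos: [0.5092, -0.0366, 0.2161]
orientation: [-1.966, -2.223, 0.156]
force: [-0.2, -0.3, 0.3]
finger_gap: 0.0564
gripper_force: 0.0
```

Run:
```python
from h import *
a=.197; print(row(lid(a,.2055,-.02,.014),toolR(a,18)))
```

```text
[-0.1, 0.4, 61.5, -0.2, 0.1, -0.7]
```

Emit:
{"method": "apply_moves", "body": {"moves": [[0, 0.4, 20, 0, 0, -0.5, 90], [0, 0.4, 40, 0, 0, -0.5, 90], [0, 0.4, 55, 0, 0, -0.5, 90], [0, 0.4, 60, 0, 0, -0.5, 120], [0, 0.4, 60, 0, 0, -0.5, 160], [0, 0.4, 60, 0, 0, -0.5, 200], [0, 0.4, 60, 0, 0, -0.5, 255], [0, 0.4, 60, 0, 0, -0.5, 255], [0, 0.4, 60, 0, 0, -0.5, 255], [0, 0.4, 60, 0, 0, -0.5, 255]]}}

```text
t: 7.0
ee_pos: [0.4959, -0.0355, 0.1591]
orientation: [-1.951, -2.233, 0.162]
force: [-5.9, -3.1, 5.3]
finger_gap: 0.0159
gripper_force: 30.0
```

Run:
```python
from h import *
st=arm.state(); print(st['force'].round(1),st['torque'].round(2),st['finger_gap'],st['gripper_force'],st['ee_pos'])
# arc rows about the hinge axis for lid angle change d
p,R0=st['ee_pos'],R.from_rotvec(st['orientation'])
for d in (.03,.06,.09,.11,.13,.14,.15,.16,.17,.18,.19,.2):
    Q=R.from_rotvec(ey*-d)   # check sign: lid front goes down
    pn=HG+Q.apply(p-HG)
    print(d,(pn-p)[2].round(4),row(pn,(Q*R0).as_matrix(),st))
```

```text
[-5.9 -3.1  5.3] [-0.5   0.76  0.12] 0.015871661092003754 30.00069670379162 [ 0.49589924 -0.03551064  0.15910105]
0.03 -0.006 [0.3, -0.7, 6.2, -1.6, -0.5, 0.0]
0.06 -0.012 [0.5, -1.2, 12.5, -3.3, -1.1, 0.0]
0.09 -0.0181 [0.6, -1.5, 18.8, -4.9, -1.6, 0.0]
0.11 -0.0222 [0.7, -1.7, 23.0, -6.0, -1.9, 0.0]
0.13 -0.0262 [0.7, -1.7, 27.2, -7.1, -2.3, 0.0]
0.14 -0.0283 [0.7, -1.7, 29.3, -7.6, -2.5, 0.0]
0.15 -0.0304 [0.7, -1.7, 31.4, -8.2, -2.7, 0.0]
0.16 -0.0324 [0.7, -1.6, 33.5, -8.7, -2.8, 0.0]
0.17 -0.0345 [0.7, -1.5, 35.6, -9.3, -3.0, 0.1]
0.18 -0.0366 [0.7, -1.5, 37.7, -9.8, -3.2, 0.1]
0.19 -0.0386 [0.7, -1.4, 39.8, -10.4, -3.4, 0.1]
0.2 -0.0407 [0.6, -1.2, 41.8, -10.9, -3.5, 0.1]
```

Emit:
{"method": "apply_moves", "body": {"moves": [[0.3, -0.7, 6.2, -1.6, -0.5, 0, 255], [0.5, -1.2, 12.5, -3.3, -1.1, 0, 255], [0.6, -1.5, 18.8, -4.9, -1.6, 0, 255], [0.7, -1.7, 23, -6, -1.9, 0, 255], [0.7, -1.7, 23, -6, -1.9, 0, 255]]}}

```text
t: 7.5
ee_pos: [0.4895, -0.0343, 0.1367]
orientation: [-2.016, -2.307, 0.078]
force: [-6.4, -3.3, 6.5]
finger_gap: 0.0158
gripper_force: 30.0
```

```bash
cat >> h.py <<'E'
def arc(ds):
    st=arm.state(); print(st['t'].round(2),'F',st['force'].round(1),'T',st['torque'].round(2),'gap',round(float(st['finger_gap']),4),st['ee_pos'].round(4),'tilt',np.arcsin(-R.from_rotvec(st['orientation']).as_matrix()[:,2]@ex).round(4))
    p,R0=st['ee_pos'],R.from_rotvec(st['orientation'])
    for d in ds:
        Q=R.from_rotvec(ey*-d); print(d,row(HG+Q.apply(p-HG),(Q*R0).as_matrix(),st))
E
python3 -c "
from h import *
arc([.01,.02,.03,.04])"
```

```text
Traceback (most recent call last):
  File "h.py", line 27, in arc
    st=arm.state(); print(st['t'].round(2),'F',st['force'].round(1),'T',st['torque'].round(2),'gap',round(float(st['finger_gap']),4),st['ee_pos'].round(4),'tilt',np.arcsin(-R.from_rotvec(st['orientation']).as_matrix()[:,2]@ex).round(4))
                          ^^^^^^^^^^^^^
AttributeError: 'float' object has no attribute 'round'
```

Emit:
{"method": "apply_moves", "body": {"moves": [[0, 0, 1, -0.3, -0.1, 0, 255], [0, 0, 2, -0.6, -0.2, 0, 255], [0, 0, 2, -0.6, -0.2, 0, 255]]}}

```text
t: 7.8
ee_pos: [0.4891, -0.0342, 0.1349]
orientation: [-2.021, -2.314, 0.071]
force: [-8.3, -4.0, 8.1]
finger_gap: 0.0158
gripper_force: 30.0
```

Emit:
{"method": "apply_moves", "body": {"moves": [[0, 0, 1, -0.3, -0.1, 0, 255], [0, 0, 2, -0.6, -0.2, 0, 255], [0, 0, 2, -0.6, -0.2, 0, 255]]}}

```text
t: 8.1
ee_pos: [0.4887, -0.0342, 0.1329]
orientation: [-2.027, -2.321, 0.063]
force: [-8.0, -3.8, 7.3]
finger_gap: 0.0161
gripper_force: 30.0
```

Emit:
{"method": "apply_moves", "body": {"moves": [[0, 0, 1, -0.3, -0.1, 0, 255], [0, 0, 2, -0.6, -0.2, 0, 255], [0, 0, 2, -0.6, -0.2, 0, 255]]}}

```text
t: 8.4
ee_pos: [0.4883, -0.0341, 0.1309]
orientation: [-2.033, -2.328, 0.055]
force: [-9.2, -4.6, 8.2]
finger_gap: 0.0162
gripper_force: 30.0
```

Emit:
{"method": "apply_moves", "body": {"moves": [[0, 0, 1, -0.3, -0.1, 0, 255], [0, 0, 2, -0.6, -0.2, 0, 255], [0, 0, 2, -0.6, -0.2, 0, 255]]}}

```text
t: 8.7
ee_pos: [0.4879, -0.034, 0.1288]
orientation: [-2.039, -2.335, 0.047]
force: [-9.6, -4.1, 8.7]
finger_gap: 0.0154
gripper_force: 30.0
```

Emit:
{"method": "apply_moves", "body": {"moves": [[0, -0.3, 1, -0.3, -0.1, 0, 255], [0, -0.5, 2, -0.6, -0.2, 0, 255], [0, -0.5, 2, -0.6, -0.2, 0, 255]]}}

```text
t: 9.0
ee_pos: [0.4875, -0.034, 0.1268]
orientation: [-2.045, -2.342, 0.038]
force: [-8.9, -4.4, 8.1]
finger_gap: 0.0161
gripper_force: 30.0
```

Emit:
{"method": "apply_moves", "body": {"moves": [[0, 0, 1, -0.3, -0.1, 0, 255], [0, 0, 2, -0.6, -0.2, 0, 255], [0, 0, 2, -0.6, -0.2, 0, 255]]}}

```text
t: 9.3
ee_pos: [0.4873, -0.0339, 0.125]
orientation: [-2.051, -2.349, 0.029]
force: [-9.3, -3.7, 10.9]
finger_gap: 0.0159
gripper_force: 30.0
```

Emit:
{"method": "apply_moves", "body": {"moves": [[0, 0, 0.5, -0.2, 0, 0, 255], [0, 0, 1, -0.3, -0.1, 0, 255], [0, 0, 1, -0.3, -0.1, 0, 255]]}}

```text
t: 9.6
ee_pos: [0.4872, -0.0339, 0.1245]
orientation: [-2.054, -2.353, 0.025]
force: [-10.1, -4.2, 14.6]
finger_gap: 0.016
gripper_force: 30.0
```

```bash
sed -i "s/st\['t'\].round(2)/st['t']/" h.py; python3 -c "
from h import *
arc([.005])"
```

```text
9.6 F [-10.1  -4.2  14.6] T [-0.6   1.8  -0.16] gap 0.016 [ 0.4872 -0.0339  0.1245] tilt 0.024
0.005 [0.0, -0.1, 1.0, -0.3, -0.1, 0.0]
```

Emit:
{"method": "apply_moves", "body": {"moves": [[0, -1, 0.3, 0, 0, 0, 255], [0, -2, 0.5, 0, 0, 0, 255], [0, -2, 0.5, 0, 0, 0, 255]]}}

```text
t: 9.9
ee_pos: [0.4872, -0.0339, 0.1245]
orientation: [-2.057, -2.354, 0.02]
force: [-7.6, -0.6, 14.8]
finger_gap: 0.0159
gripper_force: 30.0
```

Emit:
{"method": "apply_moves", "body": {"moves": [[0, -1, 0.4, 0, 0, 0, 255], [0, -2, 0.8, 0, 0, 0, 255], [0, -3, 1.2, 0, 0, 0, 255], [0, -3, 1.2, 0, 0, 0, 255]]}}

```text
t: 10.3
ee_pos: [0.4871, -0.034, 0.1241]
orientation: [-2.062, -2.356, 0.013]
force: [-3.1, 2.1, 17.7]
finger_gap: 0.0154
gripper_force: 30.0
```

Emit:
{"method": "apply_moves", "body": {"moves": [[0, 0, 0, 0, 0, 5, 255], [0, 0, 0, 0, 0, 10, 255], [0, 0, 0, 0, 0, 15, 255], [0, 0, 0, 0, 0, 20, 255], [0, 0, 0, 0, 0, 25, 255], [0, 0, 0, 0, 0, 30, 255], [0, 0, 0, 0, 0, 30, 255]]}}

```text
t: 11.0
ee_pos: [0.4869, -0.034, 0.1241]
orientation: [-2.604, -1.742, 0.018]
force: [-2.8, 2.1, 17.9]
finger_gap: 0.0156
gripper_force: 30.0
```

```bash
python3 -c "
from h import *
arc([])"
```

```text
11.0 F [-2.8  2.1 17.9] T [ 0.39  0.81 -0.12] gap 0.0156 [ 0.4869 -0.034   0.1241] tilt 0.0139
```

Emit:
{"method": "apply_moves", "body": {"moves": [[0, 0, 0.2, 0, 0, 5, 255], [0, 0, 0.4, 0, 0, 10, 255], [0, 0, 0.6, 0, 0, 15, 255], [0, 0, 0.6, 0, 0, 20, 255], [0, 0, 0.6, 0, 0, 25, 255], [0, 0, 0.6, 0, 0, 30, 255], [0, 0, 0.6, 0, 0, 30, 255]]}}

```text
t: 11.7
ee_pos: [0.4868, -0.0338, 0.1238]
orientation: [-2.969, -1.009, 0.021]
force: [-4.0, 2.5, 20.5]
finger_gap: 0.0156
gripper_force: 30.0
```

Run:
```python
from h import *
arc([])
s=snap('wrist'); cv2.imwrite('pics/w2.png',s['color'])
```

```text
11.7 F [-4.   2.5 20.5] T [ 0.53  0.95 -0.13] gap 0.0156 [ 0.4868 -0.0338  0.1238] tilt 0.014
```

View pics/w2.png

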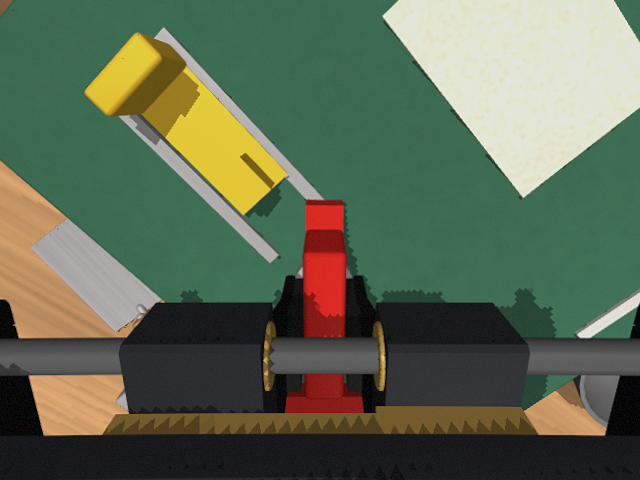

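The view shows the fin held squarely between the fingers at (325,280), turned, with its tail at (325,215) clear of the tab. The press is about 12 N above the spring. I'm going on gently past 1.2 rad.

Emit:
{"method": "apply_moves", "body": {"moves": [[0, 0, 0, 0, 0, 4, 255], [0, 0, 0, 0, 0, 8, 255], [0, 0, 0, 0, 0, 12, 255], [0, 0, 0, 0, 0, 15, 255], [0, 0, 0, 0, 0, 15, 255]]}}

```text
t: 12.25
ee_pos: [0.4867, -0.0338, 0.1238]
orientation: [-3.077, -0.615, 0.022]
force: [-4.3, 2.7, 19.8]
finger_gap: 0.0164
gripper_force: 30.0
```

```bash
python3 -c "
from h import *
arc([]); Y=R.from_rotvec(arm.state()['orientation']).as_matrix()[:,1]; print(np.degrees(np.arctan2(Y@ey,Y@ex)))"
```

```text
12.25 F [-4.3  2.7 19.8] T [ 0.6   1.   -0.09] gap 0.0164 [ 0.4867 -0.0338  0.1238] tilt 0.0142
-57.11280155088776
```

Emit:
{"method": "apply_moves", "body": {"moves": [[0, 0, 0, 0, 0, 4, 255], [0, 0, 0, 0, 0, 8, 255], [0, 0, 0, 0, 0, 12, 255], [0, 0, 0, 0, 0, 15, 255], [0, 0, 0, 0, 0, 15, 255]]}}

```text
t: 12.75
ee_pos: [0.4867, -0.0337, 0.1238]
orientation: [-3.133, -0.208, 0.022]
force: [-4.1, 2.0, 20.3]
finger_gap: 0.0156
gripper_force: 30.0
```

Emit:
{"method": "apply_moves", "body": {"moves": [[0, 0, 0, 0, 0, 4, 255], [0, 0, 0, 0, 0, 8, 255], [0, 0, 0, 0, 0, 12, 255], [0, 0, 0, 0, 0, 15, 255], [0, 0, 0, 0, 0, 15, 255]]}}

```text
t: 13.25
ee_pos: [0.4867, -0.0336, 0.1238]
orientation: [-3.135, 0.203, 0.022]
force: [-4.2, 3.4, 20.6]
finger_gap: 0.0156
gripper_force: 30.0
```

```bash
python3 -c "
from h import *
arc([]); Y=R.from_rotvec(arm.state()['orientation']).as_matrix()[:,1]; print(np.degrees(np.arctan2(Y@ey,Y@ex)))"
```

```text
13.25 F [-4.2  3.4 20.6] T [ 0.74  1.03 -0.08] gap 0.0156 [ 0.4867 -0.0336  0.1238] tilt 0.0142
-87.11860178142992
```

At 105°; on to the stop at about 109°.

Emit:
{"method": "apply_moves", "body": {"moves": [[0, 0, 0, 0, 0, 2, 255], [0, 0, 0, 0, 0, 4, 255], [0, 0, 0, 0, 0, 6, 255], [0, 0, 0, 0, 0, 8, 255], [0, 0, 0, 0, 0, 8, 255]]}}

```text
t: 13.75
ee_pos: [0.4869, -0.0337, 0.1237]
orientation: [3.112, -0.415, -0.021]
force: [-4.0, 4.0, 19.5]
finger_gap: 0.0168
gripper_force: 30.0
```

```bash
python3 -c "
from h import *
arc([]); Y=R.from_rotvec(arm.state()['orientation']).as_matrix()[:,1]; print(np.degrees(np.arctan2(Y@ey,Y@ex)))"
```

```text
13.75 F [-4.   4.  19.5] T [0.68 0.71 0.71] gap 0.0168 [ 0.4869 -0.0337  0.1237] tilt 0.0136
-94.88439361167153
```

Torque of 0.7 Nm: stop felt. Relieve the twist, ease the pressure so the nose rises against the lip, then release.

Emit:
{"method": "apply_moves", "body": {"moves": [[0, 0, 0, 0, 0, -2, 255], [0, 0, -1, 0, 0, -2.5, 255], [0, 0, -2, 0, 0, -2.5, 255], [0, 0, -3, 0, 0, -2.5, 255], [0, 0, -3, 0, 0, -2.5, 255]]}}

```text
t: 14.25
ee_pos: [0.4871, -0.0337, 0.1252]
orientation: [3.121, -0.35, -0.022]
force: [-0.7, 3.6, 8.9]
finger_gap: 0.0163
gripper_force: 30.0
```

```bash
python3 -c "
from h import *
arc([]); Y=R.from_rotvec(arm.state()['orientation']).as_matrix()[:,1]; print(np.degrees(np.arctan2(Y@ey,Y@ex)))"
```

```text
14.25 F [-0.7  3.6  8.9] T [0.65 0.34 0.23] gap 0.0163 [ 0.4871 -0.0337  0.1252] tilt 0.0138
-92.5094260014015
```

Emit:
{"method": "apply_moves", "body": {"moves": [[0, 0, -1, 0, 0, 0, 255], [0, 0, -2, 0, 0, 0, 255], [0, 0, -2.5, 0, 0, 0, 255], [0, 0, -2.5, 0, 0, 0, 255]]}}

```text
t: 14.65
ee_pos: [0.4875, -0.0339, 0.1268]
orientation: [3.121, -0.351, -0.022]
force: [1.6, 5.1, 3.4]
finger_gap: 0.0161
gripper_force: 30.0
```

Emit:
{"method": "apply_moves", "body": {"moves": [[0, 0, 0, 0, 0, 0, 200], [0, 0, 0, 0, 0, 0, 150], [0, 0, 0, 0, 0, 0, 110], [0, 0, 0, 0, 0, 0, 110], [0, 0, 0, 0, 0, 0, 110], [0, 0, 0, 0, 0, 0, 110]]}}

```text
t: 15.25
ee_pos: [0.4868, -0.0346, 0.1265]
orientation: [3.12, -0.351, -0.024]
force: [-0.2, -0.3, 0.1]
finger_gap: 0.047
gripper_force: 0.0
```

Released; rise clear straight up and look.

Emit:
{"method": "apply_moves", "body": {"moves": [[0, 0, -15, 0, 0, 0, 110], [0, 0, -40, 0, 0, 0, 110], [0, 0, -75, 0, 0, 0, 110], [0, 0, -110, 0, 0, 0, 110], [0, 0, -130, 0, 0, 0, 110], [0, 0, -130, 0, 0, 0, 110], [0, 0, -130, 0, 0, 0, 110]]}}

```text
t: 15.95
ee_pos: [0.4884, -0.0344, 0.2563]
orientation: [3.12, -0.351, -0.024]
force: [-0.9, 0.5, -0.7]
finger_gap: 0.0493
gripper_force: 0.0
```

Run:
```python
from h import *
arc([])
s=snap('wrist'); cv2.imwrite('pics/w3.png',s['color']); P=points(s)
hsv=cv2.cvtColor(s['color'],cv2.COLOR_BGR2HSV); H,S,V=[hsv[...,i].astype(int) for i in range(3)]
ok=s['range_z']>0
g=P[ok&(H>55)&(H<95)&(S>80)&(P[...,2]>.09)]
X=np.c_[(g-HG)@ex,(g-HG)@ey,np.ones(len(g))]; c=np.linalg.lstsq(X,g[:,2],rcond=None)[0]; print('lid angle',-c[0],c)
r=P[ok&((H<8)|(H>172))&(S>130)&(P[...,2]>.145)]; q=np.c_[(r-HG)@ex,(r-HG)@ey]
print('fin',cv2.minAreaRect(q.astype(np.float32)*1000),np.median(r[:,2]))
s=snap('scene'); cv2.imwrite('pics/s3.png',cv2.resize(s['color'][150:330,220:420],None,fx=3,fy=3))
```

```text
15.95 F [-0.9  0.5 -0.7] T [ 0.03  0.04 -0.01] gap 0.0493 [ 0.4884 -0.0344  0.2563] tilt 0.0151
lid angle 0.0654448217240393 [-0.06544482 -0.00318995  0.09964734]
fin ((-203.9818115234375, -20.101181030273438), (159.69801330566406, 63.918212890625), 85.71029663085938) 0.1543438010816079
```

View pics/w3.png

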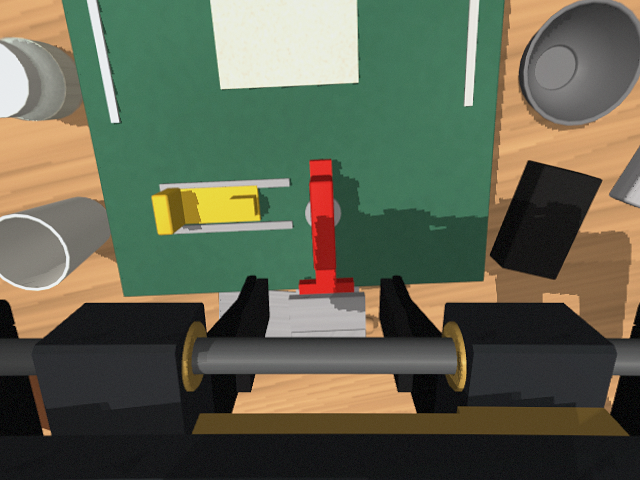

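View pics/s3.png

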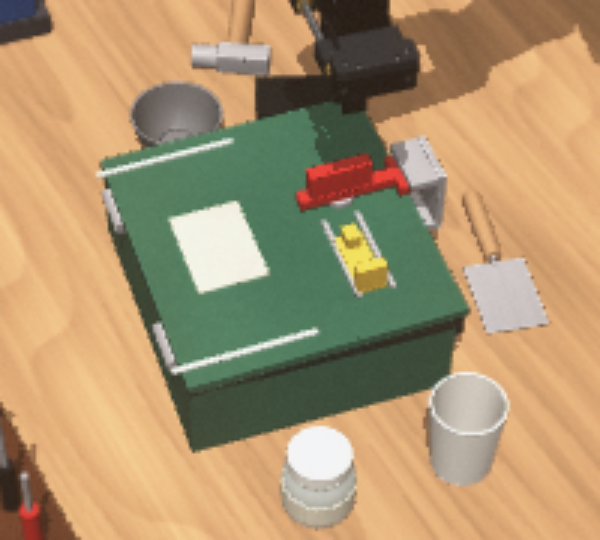

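The wrist view shows the nose at (327,285) going under the keeper and the tab clear on the left; the scene view shows the lid shut and bystanders standing. Checking the fin angle once.

Run:
```python
from h import *
s=snap('wrist'); P=points(s); im=s['color']
hsv=cv2.cvtColor(im,cv2.COLOR_BGR2HSV); H,S,V=[hsv[...,i].astype(int) for i in range(3)]
m=(s['range_z']>0)&((H<8)|(H>172))&(S>130); m[:150]=0;m[310:]=0;m[:,:280]=0;m[:,370:]=0
a=.065; n=np.sin(a)*ex+np.cos(a)*ez; h=(P-lid(a,0,0,0))@n
r=P[m&(h>.036)&(h<.056)]; q=np.c_[(r-HG)@ex,(r-HG)@ey]*1000
print(len(q),cv2.minAreaRect(q.astype(np.float32)),cv2.fitLine(q.astype(np.float32),cv2.DIST_HUBER,0,.01,.01).ravel())
```

```text
2049 ((-204.11825561523438, -20.241689682006836), (63.88003921508789, 15.688070297241211), 0.07546408474445343) [ 9.9999487e-01 -3.1957452e-03 -2.0250197e+02 -2.0252062e+01]
```

Fin at 0° to the box x: fully at the stop. Handing in.

```bash
python3 -c "
from bench import ticket
print(ticket.sign_off())"
```

```text
the job is handed in; nothing more can be done
None
```

The lid is secured: tab slid fully clear, lid pressed gently onto its seal, turnbutton at its stop with the nose under the keeper lip, arm clear, bystanders standing, and the job handed in at about 16 s.

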